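# Find the heavy side of a shaker rotor and hold it down

## Task

The closed rotor of the polishing bowl's shaker drive has a lead weight sealed inside, on a side that cannot be seen: take the handle of its handwheel, turn it and feel which side of the rotor is heavy. Then bring the heavy side straight down, to within one tooth of the 24-tooth belt pulley, and finish while still gripping the handwheel by its handle, holding the rotor still there so that the belt can be fitted. Leave the other things on the bench where they lie.

Things in the scene. Friction and masses are not known exactly. Their poses are not given: they have to be found in the camera images.
- drive: shaker drive, a fixed machine unit: grey plate 320 x 200 mm on rubber feet (top 22 mm above the bench) with two dark pillow blocks, a level axle 125 mm above the bench, an aluminium drum on it and a blue motor. Origin on the bench below the drum's middle; z up, y along the axle towards the handwheel, x from the axle to the motor
- drum_mid (a point): middle of the closed drum (the rotor, 170 mm diameter, 30 mm wide), on the axle; axes as the drive's. Inside it sits the lead, at an angle to the handle that differs each time and cannot be seen; at the start the heavy side is at least 30 degrees from straight down. Drum, toothed pulley (at the drive's -y end) and handwheel turn as one and are balanced apart from the lead
- axle_end (a point): the point on the axle's line, 172 mm along the drive's y, about which the handle's grip point circles (radius 58 mm); axes as the drive's. The black disc handwheel (144 mm diameter) has its outer face 106 mm and its boss 117 mm along the drive's y; beyond that only the handle stands out, with free bench below it
- handle_mid (a point): grip point of the handwheel's handle: a black round bar 21 mm in diameter, parallel to the axle, revolving freely on its own pin. It runs from 112 to 197 mm along the drive's y; this point is at 172 mm, on its centre line, 58 mm from the axle. From above it can be gripped anywhere on its circle, fingers closing across the bar, and followed all the way round
- rotor (a joint): turn of the rotor in rad about the drive's y: 0 with the handle up, pi/2 with it towards the motor, no end stops. Seals drag with 0.27 N m, so it stays where it is left and never swings. The lead adds 0.17 to 0.24 N m times the sine of its angle from down: at the handle up to 3 to 4 N more in lifting, less in lowering. Felt when turning slowly; after a quick stop the drag may show with either sign
- checker: bystander: orange round checker, 37 mm diameter, 10 mm high, beside the drive; origin under its centre
- brass_knob_a: bystander: small brass cabinet knob, 30 mm diameter, 31 mm high, on the bench beside the drive; origin under its centre
- brass_knob_b: bystander: a like brass knob, 31 mm high; origin under its centre
- spanner: bystander: steel spanner 170 mm long lying on the bench in front of the drive; origin under its middle
- ruler: bystander: aluminium ruler 310 x 30 x 4 mm lying on the bench; origin under its centre
- board_corner: bystander: lacquered corner of a board, 190 x 190 mm, 42 mm high; origin underneath near its middle

How it is judged (in metres and radians):
At the end, for the whole second after the job is handed in: the heavy side of the rotor (where the sealed lead sits) points straight down within 15 degrees, one tooth of the pulley; the fingers grip the handwheel's handle with over 8 N, and the rotor stands still (under 0.05 rad/s) (angle between lead_mid's own z axis and vertical below 0.262 rad and contact force between the fingers and handle above 8 N and velocity of joint rotor between -0.05 and 0.05 rad/s); the arm keeps its last pose, push and grip.
It fails at once if another thing on the bench was shifted by more than 15 mm (distance of any of checker, brass_knob_a, brass_knob_b, spanner, ruler, board_corner from where it was at the start of the episode above 0.015 m).
It also fails if it takes over 70 s, if anything falls off the work surface, if the arm or the gripper's body presses on something with over 40 N, if the wrist force passes 120 N, or if a joint passes its speed limit or range.

## Robot

A 7-joint arm with a two-finger parallel gripper is mounted at the origin on the work surface. World frame = base frame: x ahead of the robot, y to its left, z up, the work surface at z = 0. Lengths are in mm, angles in rad, forces in N, time in s.
With the tool pointing down it reaches from about 400 to 850 mm from the base axis. Payload 6.9 kg.
Tool frame: the origin (TCP) lies at the very end of the fingers, on their centre line; the grasp point (between the pads) lies 19 mm behind it; z points along the fingers, y is the direction in which the jaws open and shut (so a half turn about z gives the same grasp; the last joint's range is limited). The gripper opens to 85 mm and grips with 20 to 120 N. Pads are 22 mm wide; open, the fingers measure 114 mm over their backs; the gripper's body (76 mm by 85 mm) begins 54 mm behind the grasp point. The pads swing forward as they close: fully open they stand 13 mm farther back than shut.
Start: joints at [1.31, 0.507, -0.238, 1.5, 0.126, 1.149, -0.155], TCP at [223.531, -583.648, 231.275] pointing down, gripper open.
Joint ranges: [-3.08, 3.08], [-0.24, 2.05], [-1.43, 1.35], [0, 2.5], [-1.52, 4.66], [0.17, 1.96], [-2.89, 2.89]. Speed limits (rad/s): [2.39, 2.39, 3.14, 3.14, 3.14, 3.14, 3.14].

## Interface

Orientations are given as a 3x3 rotation matrix whose columns are the frame's x, y, z axes.
In Python, from plant import env gives the robot as it stands. The module is installed in compiled form; this text tells all that it offers.
- The arm moves only by the tool servo_tool, never from a script. Its argument "motion" is a list of rows, each a list of 7 numbers: the shift along the tool's x, y, z in m, then the turn, a rotation vector about the tool's x, y, z in degrees, then the opening, from -1 (shut) to 1 (fully open). A call has 1 to 12 rows; each row shifts and turns the pose as measured when the row begins, along the tool's axes as they then stand; what a row does not reach is not made up. A row lasts 1/8 s, in which the tool goes at most 62.5 mm and 10.7 degrees, less where a joint would pass 70% of its speed; a pose out of reach is approached as far as the arm can. A call with a gripper value outside its range is refused whole. The fingers move at their own pace and stop on an object; "grip_force" is the grip in N (left out, the last holds). Time passes only in rows, so rows that do not move let the fingers close. It gives the time, the measured TCP pose, the force and the opening at its end, in the units of the state.
- env.get_state(): the state, without advancing time (a new reading comes with each control period).
- env.grab_frame(name): name is "scene" or "top" or "wrist"; returns the picture (400x640x3 uint8, red, green, blue); there is no depth.
- env.calibration(name): a dict with "intrinsics" (3x3 intrinsics, pixels), "view" (4x4, takes a point from world to camera coordinates); the wrist camera has in their place "hand_eye" (4x4, takes a point from camera to tool coordinates, whose origin is the TCP and whose axes are the flange's). Camera axes: x right, y down, z forward; pixel columns grow to the right and rows downward; lengths in mm; the calibration is good to about 2 mm. The wrist camera is an equidistant fisheye: a pixel r from the principal point sees the ray r / f radians off the axis. A picture is of the moment at which its call begins: read the wrist's pose just before it. calibration takes no time and is no camera call.
- env.close_job(): hands the job in, once; it reports no verdict.
Trained networks look in the newest picture that a camera, given by its name, has taken for a name from the list of things; names that differ only in an ending like _2 or _b are one class to them, and where a whole thing is asked for, a point or a joint stands for the part that bears it (a point fixed in the world has none). Each returns a list of dicts, best first, with "confidence" (0 to 1); they miss things now and then, are a little off and sometimes report something else, mostly with a low value. They report only what shows in the picture. A call takes as long as a camera call.
- env.recognise(camera, target): "box" ([left, top, right, bottom] in pixels, round what is visible of it).
- env.regions_of(camera, target): "mask" (400x640 bool, what is visible of it) and "box" ([left, top, right, bottom] in pixels, round what is visible of it).
The state is a dict: "t": time; "qpos": joint angles; "qd": joint speeds; "joint_torque": joint torques, N m; "ee_pos": TCP position; "ee_rot": TCP orientation; "contact_force": force on the tool from outside, world axes, zero at the start; "torque": the same for the moment, N m; "opening": opening from 0.0 (shut) to 1.0 (fully open).
Only numpy, scipy, OpenCV 4.12 (cv2) and the standard library are available. Lean on these libraries where they do the work, as an engineer would, in place of code of your own. Each camera call takes 0.05 s, during which the arm holds its last target.

## Working session

There is one attempt and no reset: what is moved stays moved. The work goes in short steps, Python scripts to look and compute and a tool call to move; the robot and the scene stay as the last step left them, time stands still between calls to the robot, and variables do not carry over. Pictures are saved under pics/ and viewed, and the job is handed in when it is done.

Besides the shell and the picture viewer there is one more tool, called by a JSON object that holds its "op" and its "data", one argument or row to a line. servo_tool: Moves the arm, as the interface text tells. Its arguments: {"type":"object","properties":{"motion":{"type":"array","items":{"type":"array","items":{"type":"number"}}},"grip_force":{"type":"number"}},"required":["motion"]}

```bash
ls; mkdir -p pics; cat > h.py <<'E'
import numpy as np,cv2
from plant import env
np.set_printoptions(precision=4,suppress=True)
def save(n,f):
    im=env.grab_frame(n); cv2.imwrite(f'pics/{f}.png',im[:,:,::-1]); return im
def pix(n,P):
    c=env.calibration(n);K=np.array(c['intrinsics']);V=np.array(c['view'])
    P=np.atleast_2d(P);q=(V[:3,:3]@P.T).T+V[:3,3];u=(K@q.T).T;return u[:,:2]/u[:,2:]
def ray(n,uv):
    c=env.calibration(n);K=np.array(c['intrinsics']);V=np.array(c['view'])
    R=V[:3,:3];o=-R.T@V[:3,3];d=R.T@np.linalg.solve(K,[uv[0],uv[1],1]);return o,d/np.linalg.norm(d)
def onz(n,uv,z):
    o,d=ray(n,uv);return o+d*(z-o[2])/d[2]
E
python3 - <<'E'
from h import *
for n in ['scene','top','wrist']: save(n,n+'0')
for n in ['scene','top','wrist']: print(n,env.calibration(n))
print(env.get_state())
E
```

```text
pics
scene {'intrinsics': array([[368.4099,   0.    , 321.7342],
       [  0.    , 368.4099, 194.7444],
       [  0.    ,   0.    ,   1.    ]]), 'view': array([[  -0.5545,    0.8322,   -0.0079,  359.9195],
       [   0.7102,    0.4682,   -0.5258, -289.0318],
       [  -0.4338,   -0.2972,   -0.8506, 1404.7529],
       [   0.    ,    0.    ,    0.    ,    1.    ]])}
top {'intrinsics': array([[386.4954,   0.    , 315.0448],
       [  0.    , 386.4954, 199.0052],
       [  0.    ,   0.    ,   1.    ]]), 'view': array([[  -0.1053,   -0.9944,    0.0017,  -11.534 ],
       [  -0.9744,    0.1028,   -0.1998,  562.7216],
       [   0.1986,   -0.0227,   -0.9798, 1013.9354],
       [   0.    ,    0.    ,    0.    ,    1.    ]])}
wrist {'intrinsics': array([[309.7069,   0.    , 315.7235],
       [  0.    , 309.7069, 203.0819],
       [  0.    ,   0.    ,   1.    ]]), 'hand_eye': array([[   0.001 ,   -0.9543,   -0.2988,   75.5318],
       [   1.    ,    0.0011,   -0.    ,   -0.8271],
       [   0.0004,   -0.2988,    0.9543, -142.5045],
       [   0.    ,    0.    ,    0.    ,    1.    ]])}
{'t': 0.15, 'qpos': array([ 1.3105,  0.5082, -0.2376,  1.5009,  0.1257,  1.1489, -0.1548]), 'qd': array([ 0.0007, -0.0006,  0.0001, -0.0035,  0.0001, -0.0008, -0.0003]), 'joint_torque': array([ -0.0016, -62.1003,  -2.1894, -24.9836,   0.0126,   0.0092,
        -0.    ]), 'ee_pos': array([ 223.3932, -583.2816,  230.6063]), 'ee_rot': array([[ 0.9338,  0.3577, -0.0005],
       [ 0.3577, -0.9338,  0.0013],
       [ 0.    , -0.0014, -1.    ]]), 'contact_force': array([-0.2629,  0.283 ,  0.0414]), 'torque': array([-0.0226,  0.0404, -0.0147]), 'opening': 1.0028511793558883}
```

View pics/scene0.png

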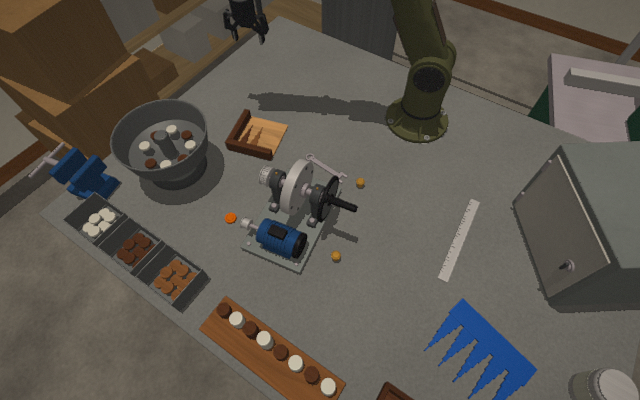

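View pics/top0.png

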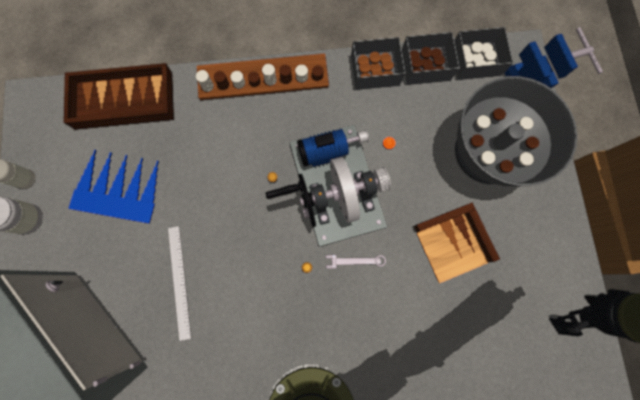

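View pics/wrist0.png

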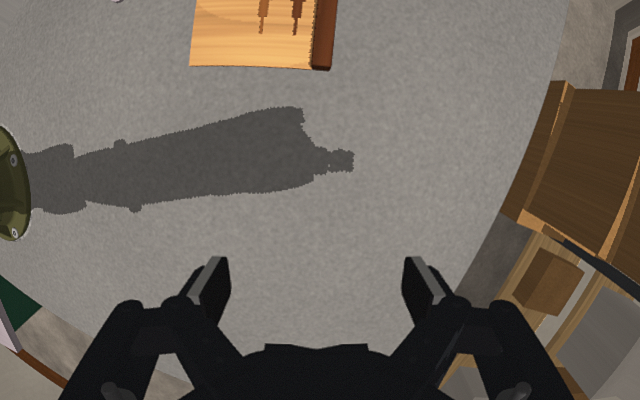

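The scene shows the drive at about (295,210), with the handle at (330–357, 200–210). In the top view the handle runs from (267,195) to (305,187), and the knobs are at (272,177) and (307,267). I'll zoom in.

```bash
python3 - <<'E'
import cv2
a=cv2.imread('pics/top0.png')[110:260,250:410];cv2.imwrite('pics/topz.png',cv2.resize(a,None,fx=5,fy=4.0*1,interpolation=cv2.INTER_CUBIC) if 0 else cv2.resize(a,None,fx=4,fy=4,interpolation=cv2.INTER_CUBIC))
a=cv2.imread('pics/scene0.png')[140:280,220:380];cv2.imwrite('pics/scenez.png',cv2.resize(a,None,fx=4,fy=4,interpolation=cv2.INTER_CUBIC))
from h import *
for cam in ['scene','top']:
    for t in ['handle_mid','drum_mid','rotor','drive']:
        for r in env.regions_of(cam,t)[:2]:
            m=r['mask'];v,u=np.nonzero(m);print(cam,t,round(r['confidence'],2),np.round(r['box']),u.mean(),v.mean(),m.sum())
E
```

```text
scene handle_mid 0.6 [257. 159. 357. 219.] 304.51943793911005 189.8599531615925 2135
scene drum_mid 0.85 [240. 161. 354. 272.] 291.67613552300634 214.3860038467229 6759
scene drum_mid 0.37 [306. 152. 345. 183.] 325.18146718146716 166.72972972972974 259
scene rotor 0.61 [260. 158. 358. 224.] 304.45381526104416 189.40473003123606 2241
scene rotor 0.45 [225. 105. 291. 160.] 255.2672858617131 135.83694530443756 1938
scene drive 0.98 [240. 161. 355. 270.] 291.2292955196862 214.5488007240911 6629
top handle_mid 0.61 [265. 161. 392. 228.] 334.4054794520548 190.90606653620353 2555
top drum_mid 0.97 [268. 127. 392. 246.] 336.87306064880113 185.38058298072403 8508
top rotor 0.59 [264. 157. 395. 225.] 335.4269662921348 190.90930979133228 2492
top rotor 0.58 [265. 124. 393. 246.] 337.6325915623551 185.42929995363932 8628
top drive 0.64 [265. 126. 392. 248.] 337.486940078005 185.03640231651104 8461
```

View pics/topz.png

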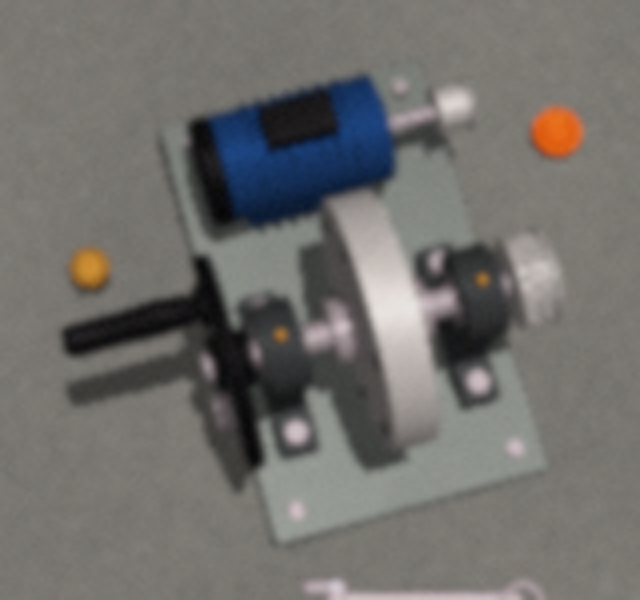

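View pics/scenez.png

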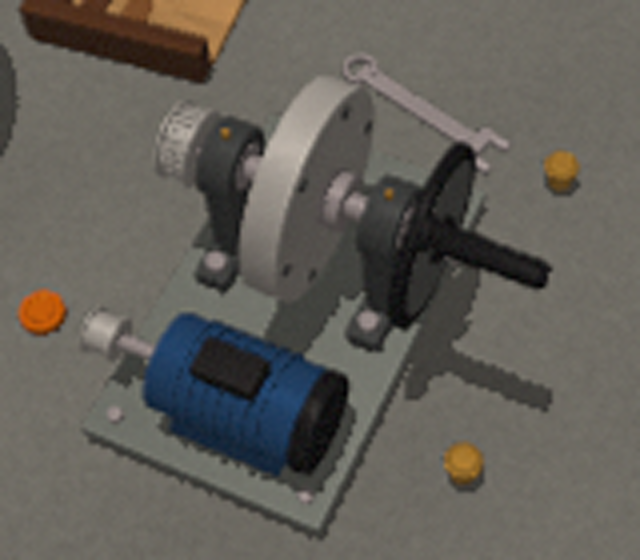

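```bash
cat > fit.py <<'E'
from h import *
from scipy.optimize import least_squares
T=lambda u,v:(250+u/4,110+v/4)
S=lambda u,v:(220+u/4,140+v/4)
# (cam, pix, func(p)->drive-frame point); p=[x,y,yaw,px(plate xmax), py(plate ymax), th]
pl=lambda i,j:(lambda p:[p[3]-(0 if i else 320),p[4]-(0 if j else 200),22])
hd=lambda y:(lambda p:[58*np.sin(p[5]),y,125+58*np.cos(p[5])])
obs=[('top',T(278,545),pl(0,1)),('top',T(545,465),pl(0,0)),('top',T(163,130),pl(1,1)),
('scene',S(85,428),pl(1,0)),('scene',S(322,530),pl(1,1)),
('top',T(70,341),hd(197)),('scene',S(543,272),hd(197)),
('top',T(200,305),hd(112)),('scene',S(440,232),hd(112)),
]
# drum rim top outline: front(+y) rim ellipse top, etc: axle passes
ax=lambda y:(lambda p:[0,y,125])
obs+=[('scene',S(180,142),ax(-118)) ] if 0 else []
def W(p,d):
    c,s=np.cos(p[2]),np.sin(p[2]);d=np.array(d,float)
    return np.array([p[0]+c*d[0]-s*d[1],p[1]+s*d[0]+c*d[1],d[2]])
def res(p):
    return np.concatenate([pix(c,W(p,f(p)))[0]-np.array(uv) for c,uv,f in obs])
if __name__=='__main__':
    for c,uv,f in obs[:3]: print(onz(c,uv,22))
    for c,uv,f in obs[3:5]: print(onz(c,uv,22))
    best=None
    for yaw in np.arange(-3,3.2,.5):
      for th in np.arange(-3,3,1):
        r=least_squares(res,[600,-50,yaw,200,100,th],x_scale=[10,10,.1,10,10,.1])
        if best is None or r.cost<best.cost: best=r
    p=best.x;print(p,best.cost);print(best.fun.reshape(-1,2))
    np.save('p.npy',p)
    for y in (172,):print(W(p,[0,y,125]),W(p,hd(172)(p)))
    for cam,f in (('top',T),('scene',S)):
        im=cv2.imread(f'pics/{cam}0.png');k=4;im=cv2.resize(im,None,fx=k,fy=k,interpolation=cv2.INTER_CUBIC)
        def poly(pts,col,cl=True):
            q=(pix(cam,[W(p,d) for d in pts])*k+k/2-.5).round().astype(int);cv2.polylines(im,[q],cl,col,1)
        t=np.linspace(0,2*np.pi,60,endpoint=False)
        for y in(-15,15):poly([[85*np.sin(a),y,125+85*np.cos(a)] for a in t],(0,0,255))
        poly([[72*np.sin(a),106,125+72*np.cos(a)] for a in t],(0,255,0))
        poly([[0,-120,125],[0,172,125]],(255,255,0),False)
        poly([hd(112)(p),hd(197)(p)],(0,255,255),False)
        poly([[p[3],p[4],22],[p[3],p[4]-200,22],[p[3]-320,p[4]-200,22],[p[3]-320,p[4],22]],(255,0,255))
        u0,v0=(250,110) if cam=='top' else (220,140)
        cv2.imwrite(f'pics/ov_{cam}.png',im[v0*k:(v0+145)*k,u0*k:(u0+160)*k])
E
python3 fit.py
```

```text
[430.231  -69.6127  22.    ]
[ 466.3109 -263.0294   22.    ]
[742.1414 -18.0475  22.    ]
[ 779.265  -204.1137   22.    ]
[745.8481  -9.1152  22.    ]Traceback (most recent call last):
  File "fit.py", line 27, in <module>
    r=least_squares(res,[600,-50,yaw,200,100,th],x_scale=[10,10,.1,10,10,.1])
    return func(*args, **kwargs)
    result = trf(vector_fun.fun, vector_fun.jac, x0, f0, J0, lb, ub, ftol, xtol,
                 gtol, max_nfev, x_scale, loss_function, tr_solver,
                 tr_options.copy(), verbose, callback=callback_wrapped)
    return trf_no_bounds(
        fun, jac, x0, f0, J0, ftol, xtol, gtol, max_nfev, x_scale,
        loss_function, tr_solver, tr_options, verbose, callback=callback)
    f_new = fun(x_new)
    self._update_fun()
    ~~~~~~~~~~~~~~~~^^
    self.f = self.fun_wrapped(xp_copy(self.x))
             ~~~~~~~~~~~~~~~~^^^^^^^^^^^^^^^^^
    return np.atleast_1d(self.fun(x))
                         ~~~~~~~~^^^
    return self.f(x, *self.args, **self.kwargs)
           ~~~~~~^^^^^^^^^^^^^^^^^^^^^^^^^^^^^^
  File "fit.py", line 20, in res
    return np.concatenate([pix(c,W(p,f(p)))[0]-np.array(uv) for c,uv,f in obs])
                           ~~~^^^^^^^^^^^^^
  File "h.py", line 7, in pix
    c=env.calibration(n);K=np.array(c['intrinsics']);V=np.array(c['view'])
ValueError: time passes only in moves, steps and waits
```

```bash
sed -i 's/^def save/_C={}\ndef cal(n):\n    if n not in _C: _C[n]=env.calibration(n)\n    return _C[n]\ndef save/; s/c=env.calibration(n)/c=cal(n)/' h.py
sed -i 's/np.arange(-3,3.2,.5)/(.1,.2)/' fit.py; python3 fit.py
```

```text
[430.231  -69.6127  22.    ]
[ 466.3109 -263.0294   22.    ]
[742.1414 -18.0475  22.    ]
[ 779.265  -204.1137   22.    ]
[745.8481  -9.1152  22.    ]
[ 618.4295 -137.9196    0.1783  146.5376  102.0464   -0.5345] 9.657999860044589
[[-0.4587  0.2706]
 [ 0.7833  0.351 ]
 [-2.2853 -0.5489]
 [-1.2361 -0.5214]
 [-0.4103 -0.7986]
 [-1.2117  0.8117]
 [ 0.356   0.1757]
 [-0.4856  0.4145]
 [-2.7103 -0.3576]]
[587.9221  31.3532 125.    ] [558.8433  26.1124 174.9095]
```

View pics/ov_top.png

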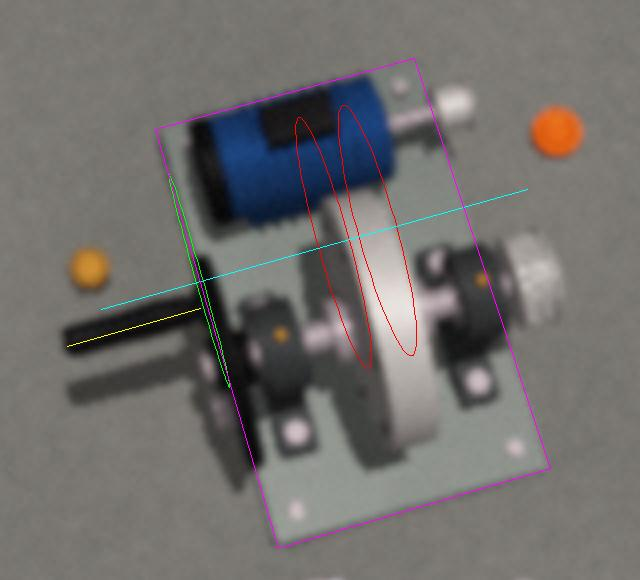

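View pics/ov_scene.png

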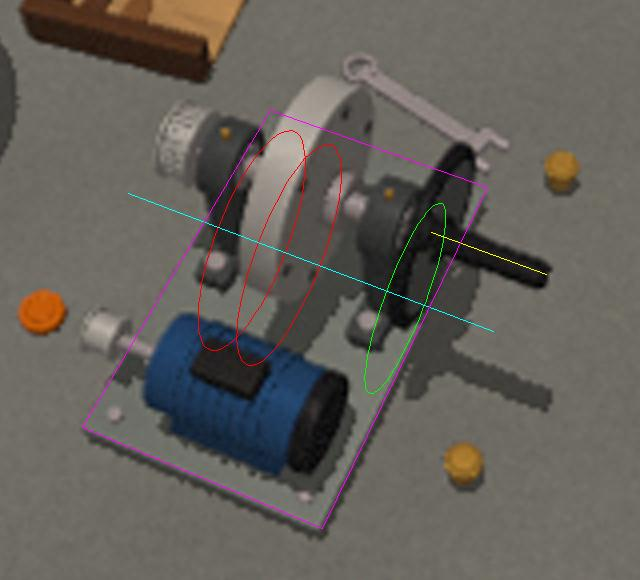

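```bash
python3 - <<'E'
s=open('fit.py').read()
s=s.replace("    return np.concatenate([pix(c,W","""    t=np.linspace(0,2*np.pi,720)
    circ=lambda cam,r,y:pix(cam,np.array([W(p,[r*np.sin(a),y,125+r*np.cos(a)]) for a in t]))
    D=np.vstack([circ('scene',85,-15),circ('scene',85,15)]);E=np.vstack([circ('top',85,-15),circ('top',85,15)])
    F=np.vstack([circ('scene',72,106),circ('scene',72,97)])
    e=[D[:,0].min()-S(241,0)[0],D[:,0].max()-S(373,0)[0],D[:,1].min()-S(0,75)[1],D[:,1].max()-S(0,299)[1],
       E[:,0].min()-T(322,0)[0],E[:,0].max()-T(438,0)[0],E[:,1].min()-T(0,192)[1],E[:,1].max()-T(0,445)[1],
       F[:,1].min()-S(0,144)[1],F[:,1].max()-S(0,327)[1]]
    return np.concatenate([e]+[pix(c,W""").replace("[600,-50,yaw,200,100,th]","[590,-130,yaw,200,100,th]").replace("print(best.fun.reshape(-1,2))","print(best.fun[:10]);print(best.fun[10:].reshape(-1,2))").replace("np.arange(-3,3,1)","(-.7,.5,1.5)")
open('fit.py','w').write(s)
E
python3 fit.py
```

```text
[430.231  -69.6127  22.    ]
[ 466.3109 -263.0294   22.    ]
[742.1414 -18.0475  22.    ]
[ 779.265  -204.1137   22.    ]
[745.8481  -9.1152  22.    ]
[ 561.9858 -146.8709    0.1743  203.5696  101.0957    0.488 ] 16.695304249479957
[-1.5212 -0.2527 -0.9877  0.3224 -1.2803  0.5175 -1.7972  1.2027 -1.7162
  0.0467]
[[-0.7341  0.2393]
 [ 0.5982  0.5896]
 [-2.1293 -0.6909]
 [-1.3134 -0.7299]
 [-0.6288 -0.7818]
 [-1.7473  0.6739]
 [ 0.718   0.187 ]
 [-0.9368  0.3928]
 [-2.3505 -0.4588]]
[532.1521  22.522  125.    ] [558.9328  27.2386 176.2303]
```

View pics/ov_top.png

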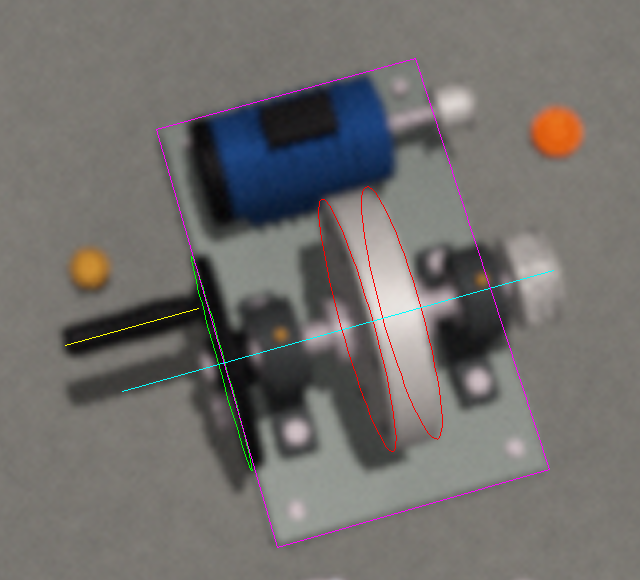

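View pics/ov_scene.png

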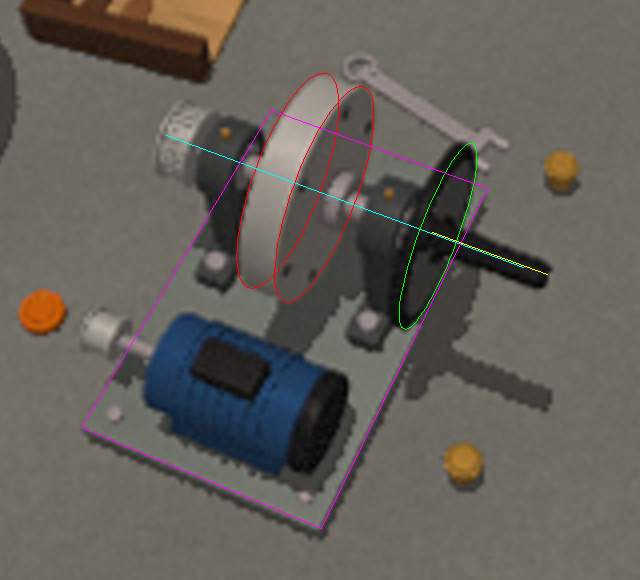

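The refined fit overlays well: drum, wheel and handle line up, the handle is at about +28° and the yaw is about 10°. Next I'll plan the approach.

```bash
cat > plan.py <<'E'
from h import *
from scipy.spatial.transform import Rotation as Ro
YAW=0.1743
def Rt(yaw=YAW):
    y=np.array([np.cos(yaw),np.sin(yaw),0]);z=np.array([0,0,-1.]);return np.column_stack([np.cross(y,z),y,z])
def rows(pos,n,g,Rg=None):
    s=env.get_state();P=np.array(s['ee_pos']);R=np.array(s['ee_rot']);Rg=Rt() if Rg is None else Rg
    w=Ro.from_matrix(R.T@Rg).as_rotvec()
    for i in range(n):
        d=R.T@(np.array(pos)-P)/(n-i); wd=Ro.from_matrix(R.T@Rg).as_rotvec()/(n-i)
        d=np.round(d/1000,4);wd=np.round(np.degrees(wd),1)
        print([*map(float,d),*map(float,wd),g],end=',\n')
        P=P+R@d*1000;R=R@Ro.from_rotvec(np.radians(wd)).as_matrix()
E
python3 - <<'E'
from plan import *
rows([559,27,310],22,1)
E
```

```text
[0.0242, -0.0205, -0.0036, -0.0, -0.0, -3.6, 1],
[0.0254, -0.0189, -0.0036, -0.0, -0.0, -3.6, 1],
[0.0265, -0.0173, -0.0036, -0.0, -0.0, -3.6, 1],
[0.0276, -0.0156, -0.0036, -0.0, -0.0, -3.6, 1],
[0.0285, -0.0138, -0.0036, -0.0, -0.0, -3.6, 1],
[0.0293, -0.012, -0.0036, -0.0, -0.0, -3.6, 1],
[0.03, -0.0101, -0.0036, -0.0, -0.0, -3.6, 1],
[0.0306, -0.0082, -0.0036, -0.0, -0.0, -3.6, 1],
[0.031, -0.0063, -0.0036, -0.0, -0.0, -3.6, 1],
[0.0314, -0.0043, -0.0036, -0.0, -0.0, -3.6, 1],
[0.0316, -0.0024, -0.0036, -0.0, -0.0, -3.6, 1],
[0.0317, -0.0004, -0.0036, -0.0, -0.0, -3.6, 1],
[0.0316, 0.0016, -0.0036, -0.0, -0.0, -3.6, 1],
[0.0315, 0.0036, -0.0035, -0.0, -0.0, -3.6, 1],
[0.0312, 0.0056, -0.0036, -0.0, -0.0, -3.6, 1],
[0.0307, 0.0075, -0.0035, -0.0, -0.0, -3.6, 1],
[0.0302, 0.0095, -0.0036, -0.0, -0.0, -3.6, 1],
[0.0296, 0.0113, -0.0035, -0.0, -0.0, -3.6, 1],
[0.0288, 0.0132, -0.0036, -0.0, -0.0, -3.6, 1],
[0.0279, 0.0149, -0.0035, -0.0, -0.0, -3.5, 1],
[0.0269, 0.0166, -0.0036, -0.0, -0.0, -3.6, 1],
[0.0259, 0.0183, -0.0035, -0.0, -0.0, -3.5, 1],
```

{"op": "servo_tool", "data": {
  "motion": [
    [0.024,-0.02,-0.006,0,0,-3.6,1],
    [0.025,-0.019,-0.006,0,0,-3.6,1],
    [0.026,-0.017,-0.006,0,0,-3.6,1],
    [0.028,-0.016,-0.006,0,0,-3.6,1],
    [0.028,-0.014,-0.006,0,0,-3.6,1],
    [0.029,-0.012,-0.006,0,0,-3.6,1],
    [0.03,-0.01,-0.006,0,0,-3.6,1],
    [0.031,-0.008,-0.006,0,0,-3.6,1],
    [0.031,-0.006,-0.006,0,0,-3.6,1],
    [0.031,-0.004,-0.006,0,0,-3.6,1],
    [0.032,-0.002,-0.006,0,0,-3.6,1],
    [0.032,0,-0.006,0,0,-3.6,1]
  ]
}}

```text
t: 2.05
ee_pos: [409.7, -230.4, 307.1]
ee_rot: [[0.398, 0.917, 0.0], [0.917, -0.398, -0.002], [-0.002, 0.001, -1.0]]
contact_force: [0.5, -0.1, -0.4]
opening: 1.002
```

```bash
python3 - <<'E'
from plan import *
print(env.get_state()['ee_pos'])
rows([559,27,310],12,1)
E
```

```text
[ 409.7202 -230.4303  307.0687]
[0.0246, 0.0029, -0.0003, 0.0, 0.0, -2.8, 1],
[0.0245, 0.0041, -0.0003, 0.0, 0.0, -2.8, 1],
[0.0242, 0.0053, -0.0003, 0.0, 0.0, -2.8, 1],
[0.0239, 0.0064, -0.0003, 0.0, 0.0, -2.8, 1],
[0.0236, 0.0076, -0.0003, 0.0, 0.0, -2.8, 1],
[0.0232, 0.0087, -0.0003, 0.0, 0.0, -2.8, 1],
[0.0228, 0.0099, -0.0003, 0.0, 0.0, -2.8, 1],
[0.0222, 0.011, -0.0003, 0.0, 0.0, -2.8, 1],
[0.0217, 0.012, -0.0003, 0.0, 0.0, -2.8, 1],
[0.0211, 0.0131, -0.0003, 0.0, 0.0, -2.7, 1],
[0.0204, 0.0141, -0.0002, 0.0, 0.1, -2.8, 1],
[0.0197, 0.015, -0.0002, 0.0, 0.0, -2.7, 1],
```

{"op": "servo_tool", "data": {
  "motion": [
    [0.0245,0.003,0,0,0,-2.8,1],
    [0.0245,0.004,0,0,0,-2.8,1],
    [0.024,0.005,0,0,0,-2.8,1],
    [0.024,0.0065,0,0,0,-2.8,1],
    [0.0235,0.0075,0,0,0,-2.8,1],
    [0.023,0.009,0,0,0,-2.8,1],
    [0.023,0.01,0,0,0,-2.8,1],
    [0.022,0.011,0,0,0,-2.8,1],
    [0.0215,0.012,0,0,0,-2.8,1],
    [0.021,0.013,0,0,0,-2.8,1],
    [0.02,0.014,0,0,0,-2.8,1],
    [0.02,0.015,0,0,0,-2.8,1]
  ]
}}

```text
t: 3.55
ee_pos: [554.9, 54.0, 310.4]
ee_rot: [[-0.226, 0.974, 0.004], [0.974, 0.226, -0.006], [-0.007, 0.002, -1.0]]
contact_force: [0.9, 0.8, 0.5]
opening: 1.0
```

```bash
python3 - <<'E'
from plan import *
s=env.get_state();print(s['ee_pos'],s['ee_rot'])
im=save('wrist','wrist1')
c=cal('wrist');H=np.array(c['hand_eye']);K=np.array(c['intrinsics'])
def wpix(P):
    t=np.array(s['ee_rot']).T@(np.array(P)-s['ee_pos']); q=H[:3,:3].T@(t-H[:3,3])
    th=np.arctan2(np.hypot(q[0],q[1]),q[2]);a=np.arctan2(q[1],q[0]);r=K[0,0]*th
    return int(round(K[0,2]+r*np.cos(a))),int(round(K[1,2]+r*np.sin(a)))
import fit
p=np.load('p.npy');o=im[:,:,::-1].copy()
for y in (112,172,197):
    cv2.circle(o,wpix(fit.W(p,fit.hd(y)(p))),3,(0,255,255),1)
for y in (-110,-15,15,106,172): cv2.circle(o,wpix(fit.W(p,[0,y,125])),3,(255,255,0),1)
for a in np.linspace(0,6.28,40):
    cv2.circle(o,wpix(fit.W(p,[72*np.sin(a),106,125+72*np.cos(a)])),1,(0,255,0),-1)
cv2.imwrite('pics/wrist1o.png',o)
E
```

```text
[554.9491  53.9947 310.4111] [[-0.2263  0.9741  0.0035]
 [ 0.974   0.2263 -0.0062]
 [-0.0068  0.002  -1.    ]]
```

View pics/wrist1o.png

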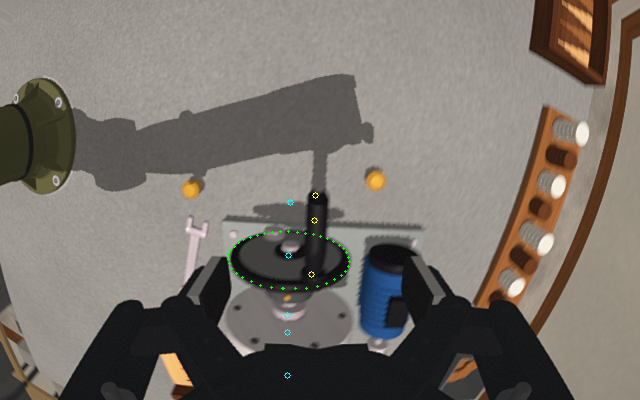

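```bash
python3 - <<'E'
from plan import *
rows([559.5,27,200],6,1)
E
```

```text
[-0.0051, -0.0006, 0.0184, 0.0, 0.0, 0.6, 1],
[-0.0051, -0.0006, 0.0184, 0.0, 0.0, 0.6, 1],
[-0.0051, -0.0005, 0.0185, 0.1, 0.1, 0.6, 1],
[-0.0052, -0.0005, 0.0184, 0.0, 0.0, 0.6, 1],
[-0.0052, -0.0004, 0.0185, 0.1, 0.1, 0.5, 1],
[-0.0052, -0.0003, 0.0184, 0.0, 0.0, 0.6, 1],
```

{"op": "servo_tool", "data": {
  "motion": [
    [-0.005,-0.0005,0.018,0,0.1,0.6,1],
    [-0.005,-0.0005,0.018,0,0.1,0.6,1],
    [-0.005,-0.0005,0.018,0,0.1,0.6,1],
    [-0.005,-0.0005,0.018,0,0.1,0.6,1],
    [-0.005,-0.0005,0.018,0,0,0.6,1],
    [-0.005,-0.0005,0.018,0,0,0.6,1]
  ]
}}

```text
t: 4.35
ee_pos: [558.1, 36.6, 202.3]
ee_rot: [[-0.185, 0.983, 0.007], [0.983, 0.185, 0.005], [0.004, 0.007, -1.0]]
contact_force: [-0.6, -0.9, 0.2]
opening: 1.001
```

```bash
python3 - <<'E'
from plan import *
rows([559.5,27,157],5,1)
E
```

```text
[-0.002, -0.0001, 0.009, 0.1, -0.0, 0.1, 1],
[-0.002, -0.0001, 0.0091, 0.1, -0.1, 0.1, 1],
[-0.0019, -0.0001, 0.009, 0.1, -0.0, 0.2, 1],
[-0.0019, -0.0001, 0.0091, 0.1, -0.1, 0.1, 1],
[-0.002, -0.0001, 0.009, 0.0, -0.0, 0.2, 1],
```

{"op": "servo_tool", "data": {
  "motion": [
    [-0.002,0,0.009,0.1,0,0.2,1],
    [-0.002,0,0.009,0.1,-0.1,0.1,1],
    [-0.002,0,0.009,0,0,0.1,1],
    [-0.002,0,0.009,0,0,0.1,1],
    [-0.002,0,0.009,0,0,0.1,1],
    [0,0,0,0,0,0,1]
  ]
}}

```text
t: 5.1
ee_pos: [559.6, 28.0, 154.9]
ee_rot: [[-0.178, 0.984, 0.003], [0.984, 0.178, 0.003], [0.002, 0.003, -1.0]]
contact_force: [-0.3, -0.3, -0.5]
opening: 0.998
```

```bash
python3 - <<'E'
from plan import *
s=env.get_state();print(s['ee_pos'],s['contact_force'])
save('wrist','wrist2');rows([559.5,27,157],1,1)
E
```

```text
[559.5758  28.0022 154.9495] [-0.3372 -0.3392 -0.4746]
[-0.0012, -0.0005, -0.0016, 0.2, -0.1, 0.3, 1],
```

View pics/wrist2.png

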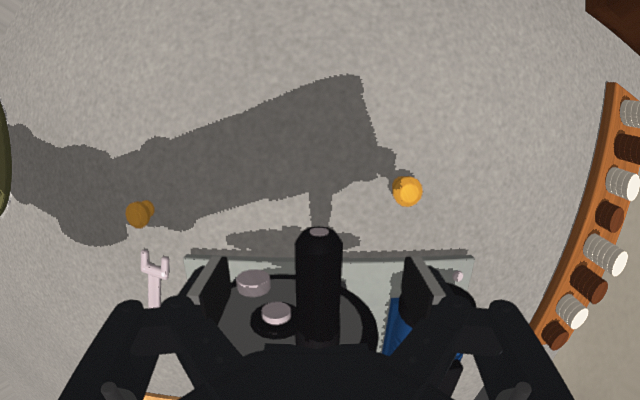

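The bar is centred between the fingers, at u≈319 against a finger midpoint of 315, so I'll close.

{"op": "servo_tool", "data": {
  "motion": [
    [0,0,0,0,0,0,-1],
    [0,0,0,0,0,0,-1],
    [0,0,0,0,0,0,-1],
    [0,0,0,0,0,0,-1],
    [0,0,0,0,0,0,-1],
    [0,0,0,0,0,0,-1]
  ],
  "grip_force": 60
}}

```text
t: 5.9
ee_pos: [560.5, 28.6, 156.6]
ee_rot: [[-0.178, 0.984, 0.006], [0.984, 0.178, 0.003], [0.002, 0.006, -1.0]]
contact_force: [-0.2, 0.4, 0.6]
opening: 0.226
```

```bash
python3 - <<'E'
from plan import *
s=env.get_state();print(s)
E
```

```text
{'t': 5.9, 'qpos': array([ 0.3612,  0.5475, -0.7076,  1.7793,  0.4222,  0.9655, -0.3387]), 'qd': array([-0.0005,  0.0002,  0.0021, -0.0003,  0.0009,  0.0018, -0.0009]), 'joint_torque': array([ -0.0251, -55.7593,  -8.3921, -20.7802,   0.0642,   0.0341,
         0.083 ]), 'ee_pos': array([560.475,  28.596, 156.554]), 'ee_rot': array([[-0.1778,  0.984 ,  0.0056],
       [ 0.9841,  0.1778,  0.0031],
       [ 0.002 ,  0.006 , -1.    ]]), 'contact_force': array([-0.1944,  0.4402,  0.6028]), 'torque': array([ 0.0516, -0.0529, -0.1025]), 'opening': 0.22579744128368437}
```

```bash
cat > st.py <<'E'
import sys,json,os
from plan import *
import fit
p=np.load('p.npy');A=fit.W(p,[0,172,125]);c,s_=np.cos(p[2]),np.sin(p[2]);R0=58.
ex=np.array([c,s_,0]);ey=np.array([-s_,c,0])
def go(deg,n,log=True):
    s=env.get_state();P=np.array(s['ee_pos'])-19*np.array(s['ee_rot'])[:,2];d=P-A
    x,y,z=d@ex,d@ey,d[2];th=np.arctan2(x,z);f=np.array(s['contact_force'])
    ft=f@ex*np.cos(th)-f[2]*np.sin(th); fr=f@ex*np.sin(th)+f[2]*np.cos(th)
    print('t %.2f th %.1f r %.1f y %.1f Ft %.2f Fr %.2f Fy %.2f |qd|%.3f'%(s['t'],np.degrees(th),np.hypot(x,z),y,ft,fr,f@ey,np.abs(s['qd']).max()))
    if log: open('log.jsonl','a').write(json.dumps(dict(t=s['t'],th=th,x=x,z=z,y=y,ft=ft,fr=fr,dir=float(sys.argv[3]) if len(sys.argv)>3 else np.sign(deg),f=list(f),tq=list(s['torque'])))+'\n')
    R=np.array(s['ee_rot']);w=np.degrees(Ro.from_matrix(R.T@Rt()).as_rotvec());r=np.hypot(x,z)
    out=[]
    for i in range(n):
        t1=th+np.radians(deg)*(i+1);t0=th+np.radians(deg)*i
        dx=r*(np.sin(t1)-np.sin(t0));dz=r*(np.cos(t1)-np.cos(t0))
        v=R.T@(dx*ex+np.array([0,0,dz]))
        out.append([float(round(v[0]/1000,4)),float(round(v[1]/1000,4)),float(round(v[2]/1000,4))]+([float(a) for a in np.round(w,1)] if i==0 else [0,0,0])+[-1])
    print(out)
go(float(sys.argv[1]),int(sys.argv[2]))
E
python3 st.py 6 4 0
```

```text
t 5.90 th 29.7 r 58.2 y 1.0 Ft -0.40 Fr 0.47 Fy 0.47 |qd|0.002
[[-0.0, 0.0051, 0.0033, 0.3, -0.1, 0.3, -1], [-0.0, 0.0047, 0.0038, 0, 0, 0, -1], [-0.0, 0.0043, 0.0043, 0, 0, 0, -1], [-0.0, 0.0038, 0.0047, 0, 0, 0, -1]]
```

{"op": "servo_tool", "data": {
  "motion": [
    [0,0.005,0.003,0,0,0,-1],
    [0,0.005,0.004,0,0,0,-1],
    [0,0.004,0.004,0,0,0,-1],
    [0,0.004,0.005,0,0,0,-1]
  ]
}}

```text
t: 6.4
ee_pos: [577.1, 31.4, 142.5]
ee_rot: [[-0.177, 0.984, 0.004], [0.984, 0.177, -0.0], [-0.001, 0.004, -1.0]]
contact_force: [-2.7, -0.8, 7.0]
opening: 0.226
```

```bash
python3 st.py 6 4
```

```text
t 6.40 th 51.4 r 58.5 y 1.0 Ft -7.21 Fr 2.14 Fy -0.27 |qd|0.083
[[-0.0, 0.0036, 0.005, 0.2, 0.0, 0.2, -1], [-0.0, 0.003, 0.0053, 0, 0, 0, -1], [-0.0, 0.0024, 0.0056, 0, 0, 0, -1], [-0.0, 0.0018, 0.0058, 0, 0, 0, -1]]
```

{"op": "servo_tool", "data": {
  "motion": [
    [0,0.0035,0.005,0,0,0,-1],
    [0,0.003,0.0055,0,0,0,-1],
    [0,0.0025,0.0055,0,0,0,-1],
    [0,0.002,0.006,0,0,0,-1]
  ]
}}

```text
t: 6.9
ee_pos: [587.9, 33.2, 122.1]
ee_rot: [[-0.177, 0.984, 0.003], [0.984, 0.177, -0.002], [-0.003, 0.003, -1.0]]
contact_force: [-1.8, -1.5, 5.4]
opening: 0.225
```

```bash
python3 st.py 6 4
```

```text
t 6.90 th 74.2 r 58.9 y 0.9 Ft -5.74 Fr -0.48 Fy -1.17 |qd|0.071
[[0.0, 0.0014, 0.006, 0.2, 0.2, 0.2, -1], [0.0, 0.0007, 0.0061, 0, 0, 0, -1], [0.0, 0.0001, 0.0062, 0, 0, 0, -1], [0.0, -0.0006, 0.0061, 0, 0, 0, -1]]
```

{"op": "servo_tool", "data": {
  "motion": [
    [0,0.0015,0.006,0,0,0,-1],
    [0,0.001,0.006,0,0,0,-1],
    [0,0,0.006,0,0,0,-1],
    [0,-0.0005,0.006,0,0,0,-1]
  ]
}}

```text
t: 7.4
ee_pos: [589.9, 33.5, 99.1]
ee_rot: [[-0.177, 0.984, 0.003], [0.984, 0.177, -0.004], [-0.004, 0.003, -1.0]]
contact_force: [-2.5, 0.1, 5.2]
opening: 0.224
```

```bash
python3 st.py 6 4
```

```text
t 7.40 th 96.7 r 59.2 y 0.9 Ft -4.87 Fr -3.01 Fy 0.54 |qd|0.094
[[0.0, -0.0011, 0.0061, 0.2, 0.2, 0.2, -1], [0.0, -0.0017, 0.006, 0, 0, 0, -1], [0.0, -0.0023, 0.0057, 0, 0, 0, -1], [0.0, -0.0029, 0.0055, 0, 0, 0, -1]]
```

{"op": "servo_tool", "data": {
  "motion": [
    [0,-0.001,0.006,0.2,0.2,0.2,-1],
    [0,-0.002,0.006,0,0,0,-1],
    [0,-0.0025,0.0055,0,0,0,-1],
    [0,-0.003,0.0055,0,0,0,-1]
  ]
}}

```text
t: 7.9
ee_pos: [582.9, 32.3, 77.0]
ee_rot: [[-0.174, 0.985, 0.002], [0.985, 0.174, -0.001], [-0.002, 0.002, -1.0]]
contact_force: [-0.5, -1.1, 4.6]
opening: 0.228
```

```bash
python3 st.py 6 4
```

```text
t 7.90 th 119.3 r 59.2 y 0.9 Ft -3.64 Fr -2.87 Fy -0.98 |qd|0.126
[[0.0, -0.0033, 0.0052, 0.1, 0.1, 0.0, -1], [0.0, -0.0039, 0.0049, 0, 0, 0, -1], [0.0, -0.0043, 0.0044, 0, 0, 0, -1], [0.0, -0.0048, 0.0039, 0, 0, 0, -1]]
```

{"op": "servo_tool", "data": {
  "motion": [
    [0,-0.0035,0.005,0.1,0.1,0,-1],
    [0,-0.004,0.005,0,0,0,-1],
    [0,-0.0045,0.0045,0,0,0,-1],
    [0,-0.005,0.004,0,0,0,-1]
  ]
}}

```text
t: 8.4
ee_pos: [565.5, 29.4, 57.6]
ee_rot: [[-0.174, 0.985, 0.001], [0.985, 0.174, 0.001], [0.0, 0.001, -1.0]]
contact_force: [-1.5, -0.1, 7.4]
opening: 0.226
```

```bash
python3 st.py 6 4
```

```text
t 8.40 th 144.9 r 59.1 y 1.0 Ft -2.99 Fr -6.90 Fy 0.13 |qd|0.145
[[0.0, -0.0052, 0.0033, 0.1, -0.0, 0.0, -1], [0.0, -0.0056, 0.0027, 0, 0, 0, -1], [0.0, -0.0058, 0.0021, 0, 0, 0, -1], [0.0, -0.006, 0.0015, 0, 0, 0, -1]]
```

{"op": "servo_tool", "data": {
  "motion": [
    [0,-0.005,0.003,0.1,0,0,-1],
    [0,-0.0055,0.0025,0,0,0,-1],
    [0,-0.006,0.002,0,0,0,-1],
    [0,-0.006,0.0015,0,0,0,-1]
  ]
}}

```text
t: 8.9
ee_pos: [542.6, 25.5, 48.2]
ee_rot: [[-0.174, 0.985, 0.001], [0.985, 0.174, 0.001], [0.001, 0.001, -1.0]]
contact_force: [0.2, -0.5, 8.8]
opening: 0.223
```

```bash
python3 st.py 6 4
```

```text
t 8.90 th 169.4 r 58.8 y 1.1 Ft -1.71 Fr -8.62 Fy -0.52 |qd|0.138
[[0.0, -0.0061, 0.0008, 0.1, -0.0, 0.0, -1], [0.0, -0.0062, 0.0002, 0, 0, 0, -1], [0.0, -0.0061, -0.0005, 0, 0, 0, -1], [0.0, -0.0061, -0.0011, 0, 0, 0, -1]]
```

{"op": "servo_tool", "data": {
  "motion": [
    [0,-0.006,0,0.1,0,0,-1],
    [0,-0.006,0,0,0,0,-1],
    [0,-0.006,-0.001,0,0,0,-1],
    [0,-0.006,-0.0015,0,0,0,-1]
  ]
}}

```text
t: 9.4
ee_pos: [517.6, 21.2, 49.7]
ee_rot: [[-0.174, 0.985, -0.001], [0.985, 0.174, 0.001], [0.002, -0.001, -1.0]]
contact_force: [2.0, 0.4, 1.2]
opening: 0.224
```

```bash
python3 st.py 6 4
```

```text
t 9.40 th -165.5 r 58.1 y 1.2 Ft -1.63 Fr -1.70 Fy 0.06 |qd|0.120
[[0.0, -0.0058, -0.0018, -0.1, -0.1, 0.0, -1], [0.0, -0.0056, -0.0024, 0, 0, 0, -1], [0.0, -0.0053, -0.003, 0, 0, 0, -1], [0.0, -0.005, -0.0035, 0, 0, 0, -1]]
```

{"op": "servo_tool", "data": {
  "motion": [
    [0,-0.006,-0.002,-0.1,0,0,-1],
    [0,-0.0055,-0.0025,0,0,0,-1],
    [0,-0.0055,-0.003,0,0,0,-1],
    [0,-0.005,-0.0035,0,0,0,-1]
  ]
}}

```text
t: 9.9
ee_pos: [495.3, 17.5, 61.9]
ee_rot: [[-0.174, 0.985, 0.003], [0.985, 0.174, 0.002], [0.002, 0.003, -1.0]]
contact_force: [3.2, 0.6, -0.0]
opening: 0.227
```

```bash
python3 st.py 6 4
```

```text
t 9.90 th -139.9 r 57.7 y 1.4 Ft -2.54 Fr -2.08 Fy 0.07 |qd|0.092
[[0.0, -0.0044, -0.0041, 0.2, -0.1, 0.1, -1], [0.0, -0.0039, -0.0046, 0, 0, 0, -1], [0.0, -0.0034, -0.005, 0, 0, 0, -1], [0.0, -0.0029, -0.0053, 0, 0, 0, -1]]
```

{"op": "servo_tool", "data": {
  "motion": [
    [0,-0.0045,-0.004,0.2,0,0.1,-1],
    [0,-0.004,-0.0045,0,0,0,-1],
    [0,-0.0035,-0.005,0,0,0,-1],
    [0,-0.003,-0.0055,0,0,0,-1]
  ]
}}

```text
t: 10.4
ee_pos: [480.5, 15.0, 82.4]
ee_rot: [[-0.173, 0.985, 0.001], [0.985, 0.173, 0.002], [0.002, 0.001, -1.0]]
contact_force: [5.1, 0.6, -2.4]
opening: 0.224
```

```bash
python3 st.py 6 4
```

```text
t 10.40 th -114.3 r 57.3 y 1.5 Ft -4.28 Fr -3.64 Fy -0.32 |qd|0.098
[[0.0, -0.0022, -0.0056, 0.1, -0.1, -0.0, -1], [0.0, -0.0016, -0.0058, 0, 0, 0, -1], [0.0, -0.001, -0.0059, 0, 0, 0, -1], [0.0, -0.0003, -0.006, 0, 0, 0, -1]]
```

{"op": "servo_tool", "data": {
  "motion": [
    [0,-0.002,-0.0055,0.1,-0.1,0,-1],
    [0,-0.0015,-0.006,0,0,0,-1],
    [0,-0.001,-0.006,0,0,0,-1],
    [0,0,-0.006,0,0,0,-1]
  ]
}}

```text
t: 10.9
ee_pos: [475.7, 14.1, 107.3]
ee_rot: [[-0.173, 0.985, -0.001], [0.985, 0.173, 0.0], [0.001, -0.0, -1.0]]
contact_force: [5.4, 1.6, -4.4]
opening: 0.224
```

```bash
python3 st.py 6 4
```

```text
t 10.90 th -88.7 r 57.1 y 1.5 Ft -4.30 Fr -5.70 Fy 0.67 |qd|0.116
[[0.0, 0.0004, -0.006, -0.0, -0.0, -0.0, -1], [0.0, 0.0011, -0.0059, 0, 0, 0, -1], [0.0, 0.0017, -0.0057, 0, 0, 0, -1], [0.0, 0.0023, -0.0055, 0, 0, 0, -1]]
```

{"op": "servo_tool", "data": {
  "motion": [
    [0,0.001,-0.006,0,0,0,-1],
    [0,0.0015,-0.006,0,0,0,-1],
    [0,0.002,-0.0055,0,0,0,-1],
    [0,0.0025,-0.0055,0,0,0,-1]
  ]
}}

```text
t: 11.4
ee_pos: [481.2, 15.0, 130.8]
ee_rot: [[-0.173, 0.985, -0.005], [0.985, 0.173, 0.0], [0.001, -0.005, -1.0]]
contact_force: [3.7, 1.2, -7.8]
opening: 0.226
```

```bash
python3 st.py 6 4
```

```text
t 11.40 th -64.2 r 57.1 y 1.4 Ft -5.35 Fr -6.82 Fy 0.51 |qd|0.133
[[0.0, 0.0029, -0.0053, -0.3, -0.1, -0.0, -1], [0.0, 0.0034, -0.0049, 0, 0, 0, -1], [0.0, 0.0039, -0.0045, 0, 0, 0, -1], [0.0, 0.0043, -0.0041, 0, 0, 0, -1]]
```

{"op": "servo_tool", "data": {
  "motion": [
    [0,0.0035,-0.005,-0.3,0,0,-1],
    [0,0.004,-0.0045,0,0,0,-1],
    [0,0.004,-0.004,0,0,0,-1],
    [0,0.0045,-0.004,0,0,0,-1]
  ]
}}

```text
t: 11.9
ee_pos: [493.4, 17.1, 147.8]
ee_rot: [[-0.173, 0.985, -0.009], [0.985, 0.173, -0.001], [0.001, -0.009, -1.0]]
contact_force: [-1.9, 0.1, -7.4]
opening: 0.223
```

```bash
python3 st.py 6 4
```

```text
t 11.90 th -42.9 r 57.1 y 1.4 Ft -6.37 Fr -4.19 Fy 0.42 |qd|0.130
[[0.0, 0.0046, -0.0039, -0.5, -0.0, -0.0, -1], [0.0, 0.0049, -0.0034, 0, 0, 0, -1], [0.0, 0.0053, -0.0028, 0, 0, 0, -1], [0.0, 0.0055, -0.0023, 0, 0, 0, -1]]
```

{"op": "servo_tool", "data": {
  "motion": [
    [0,0.0045,-0.004,-0.5,0,0,-1],
    [0,0.005,-0.0035,-0.1,0,0,-1],
    [0,0.0055,-0.003,0,0,0,-1],
    [0,0.0055,-0.0025,0,0,0,-1]
  ]
}}

```text
t: 12.4
ee_pos: [512.5, 20.3, 160.2]
ee_rot: [[-0.173, 0.985, -0.003], [0.985, 0.173, 0.0], [0.001, -0.003, -1.0]]
contact_force: [-2.5, 1.1, -11.5]
opening: 0.225
```

```bash
python3 st.py 6 4
```

```text
t 12.40 th -19.9 r 57.7 y 1.2 Ft -6.05 Fr -10.06 Fy 1.50 |qd|0.133
[[0.0, 0.0058, -0.0018, -0.2, -0.1, -0.0, -1], [0.0, 0.0059, -0.0012, 0, 0, 0, -1], [0.0, 0.006, -0.0005, 0, 0, 0, -1], [0.0, 0.006, 0.0001, 0, 0, 0, -1]]
```

{"op": "servo_tool", "data": {
  "motion": [
    [0,0.006,-0.0015,-0.2,0,0,-1],
    [0,0.006,-0.0005,0,0,0,-1],
    [0,0.006,0,0,0,0,-1],
    [0,0.006,0.0005,0,0,0,-1]
  ]
}}

```text
t: 12.9
ee_pos: [534.6, 24.1, 163.7]
ee_rot: [[-0.172, 0.985, -0.005], [0.985, 0.172, -0.003], [-0.002, -0.005, -1.0]]
contact_force: [-8.3, -1.1, -1.4]
opening: 0.228
```

```bash
python3 st.py 6 4
```

```text
t 12.90 th 2.7 r 57.7 y 1.1 Ft -8.25 Fr -1.75 Fy 0.39 |qd|0.119
[[0.0, 0.006, 0.0006, -0.3, 0.1, -0.1, -1], [0.0, 0.0059, 0.0012, 0, 0, 0, -1], [0.0, 0.0058, 0.0018, 0, 0, 0, -1], [0.0, 0.0055, 0.0024, 0, 0, 0, -1]]
```

```bash
cat > an.py <<'E'
import json,numpy as np
L=[json.loads(l) for l in open('log.jsonl')];L=[l for l in L if l['dir']!=0]
th=np.array([l['th'] for l in L]);d=np.array([l['dir'] for l in L]);y=np.array([l['ft'] for l in L]);fr=np.array([l['fr'] for l in L])
x=np.array([l['x'] for l in L]);z=np.array([l['z'] for l in L])
M=np.c_[2*x,2*z,np.ones_like(x)];q=np.linalg.lstsq(M,x*x+z*z,rcond=None)[0];print('centre',q[:2],'r',np.sqrt(q[2]+q[0]**2+q[1]**2))
th=np.arctan2(x-q[0],z-q[1])
f=np.array([l['f'] for l in L]);ex=np.array([np.cos(.1743),np.sin(.1743),0]);y=f@ex*np.cos(th)-f[:,2]*np.sin(th);fr=f@ex*np.sin(th)+f[:,2]*np.cos(th)
for nm in (0,1):
    cols=[d,np.sin(th),np.cos(th)]
    if nm: cols.append(d*np.abs(fr))
    if (d<0).any(): cols.append(np.ones_like(d))
    M=np.c_[tuple(cols)];c,_,_,_=np.linalg.lstsq(M,y,rcond=None);r=y-M@c
    cov=np.linalg.inv(M.T@M)*r.var()*len(y)/(len(y)-M.shape[1])
    amp=np.hypot(c[1],c[2])
    # force on tool along +th = -amp*cos(th-thm) : thm = handle angle with max extra resistance to + turn -> lead down at thm-90
    thm=np.arctan2(-c[1],-c[2])
    print('coef',c.round(2),'amp',amp.round(2),'Nm',(amp*.058).round(3),'drag',(c[0]*.058).round(3),'rms',r.std().round(2),'lead-down handle angle',np.degrees(thm)-90,'+-',np.degrees(np.sqrt(cov[1,1])/amp).round(1))
E
python3 an.py; wc -l log.jsonl
```

```text
centre [ 1.00277881 -0.37645387] r 58.12463084076355
coef [-4.74 -0.41 -2.78] amp 2.81 Nm 0.163 drag -0.275 rms 0.48 lead-down handle angle -81.63550162226201 +- 4.1
coef [-5.16 -0.29 -2.77  0.1 ] amp 2.79 Nm 0.162 drag -0.299 rms 0.4 lead-down handle angle -84.01348296162315 +- 3.8
15 log.jsonl
```

```bash
python3 - <<'E'
s=open('st.py').read()
s=s.replace("x,y,z=d@ex,d@ey,d[2]","x,y,z=d@ex-1.0,d@ey,d[2]+.4").replace("x=x,z=z,","x=x+1.0,z=z-.4,")
open('st.py','w').write(s)
E
python3 st.py -6 5 0
```

```text
t 12.90 th 1.7 r 58.1 y 1.1 Ft -8.28 Fr -1.60 Fy 0.39 |qd|0.119
[[-0.0, -0.0061, 0.0002, -0.3, 0.1, -0.1, -1], [-0.0, -0.006, 0.0008, 0, 0, 0, -1], [-0.0, -0.0059, 0.0014, 0, 0, 0, -1], [-0.0, -0.0057, 0.002, 0, 0, 0, -1], [-0.0, -0.0055, 0.0026, 0, 0, 0, -1]]
```

{"op": "servo_tool", "data": {
  "motion": [
    [0,-0.006,0,-0.3,0,0,-1],
    [0,-0.006,0.001,0,0,0,-1],
    [0,-0.006,0.0015,0,0,0,-1],
    [0,-0.0055,0.002,0,0,0,-1],
    [0,-0.0055,0.0025,0,0,0,-1]
  ]
}}

```text
t: 13.52
ee_pos: [510.9, 20.1, 159.1]
ee_rot: [[-0.172, 0.985, 0.015], [0.985, 0.172, 0.001], [-0.002, 0.015, -1.0]]
contact_force: [4.2, 0.8, -2.0]
opening: 0.225
```

```bash
python3 st.py -6 4
```

```text
t 13.53 th -23.0 r 58.1 y 1.3 Ft 3.15 Fr -3.52 Fy 0.07 |qd|0.135
[[-0.0, -0.0055, 0.0026, 0.8, 0.1, -0.1, -1], [-0.0, -0.0052, 0.0031, 0, 0, 0, -1], [0.0, -0.0048, 0.0037, 0, 0, 0, -1], [0.0, -0.0044, 0.0042, 0, 0, 0, -1]]
```

{"op": "servo_tool", "data": {
  "motion": [
    [0,-0.0055,0.0025,0.6,0,0,-1],
    [0,-0.005,0.003,0.2,0,0,-1],
    [0,-0.005,0.0035,0,0,0,-1],
    [0,-0.0045,0.004,0,0,0,-1]
  ]
}}

```text
t: 14.02
ee_pos: [492.5, 16.9, 146.6]
ee_rot: [[-0.172, 0.985, 0.006], [0.985, 0.172, -0.001], [-0.002, 0.006, -1.0]]
contact_force: [4.4, 0.2, -0.6]
opening: 0.221
```

```bash
python3 st.py -6 4
```

```text
t 14.03 th -45.1 r 58.1 y 1.4 Ft 2.65 Fr -3.46 Fy -0.59 |qd|0.131
[[0.0, -0.0041, 0.0045, 0.3, 0.1, -0.1, -1], [0.0, -0.0036, 0.0049, 0, 0, 0, -1], [0.0, -0.0031, 0.0053, 0, 0, 0, -1], [0.0, -0.0025, 0.0055, 0, 0, 0, -1]]
```

{"op": "servo_tool", "data": {
  "motion": [
    [0,-0.004,0.0045,0.3,0,0,-1],
    [0,-0.0035,0.005,0,0,0,-1],
    [0,-0.003,0.0055,0,0,0,-1],
    [0,-0.0025,0.0055,0,0,0,-1]
  ]
}}

```text
t: 14.52
ee_pos: [479.2, 14.6, 125.5]
ee_rot: [[-0.172, 0.985, 0.002], [0.985, 0.172, -0.002], [-0.002, 0.001, -1.0]]
contact_force: [6.1, -0.0, 2.5]
opening: 0.227
```

```bash
python3 st.py -6 4
```

```text
t 14.53 th -69.9 r 58.0 y 1.4 Ft 4.43 Fr -4.79 Fy -1.07 |qd|0.139
[[0.0, -0.0018, 0.0058, 0.1, 0.1, -0.1, -1], [0.0, -0.0012, 0.006, 0, 0, 0, -1], [0.0, -0.0005, 0.006, 0, 0, 0, -1], [0.0, 0.0001, 0.0061, 0, 0, 0, -1]]
```

{"op": "servo_tool", "data": {
  "motion": [
    [0,-0.0015,0.006,0.1,0,0,-1],
    [0,-0.001,0.006,0,0,0,-1],
    [0,-0.0005,0.006,0,0,0,-1],
    [0,0.0005,0.006,0,0,0,-1]
  ]
}}

```text
t: 15.02
ee_pos: [476.0, 14.1, 100.0]
ee_rot: [[-0.172, 0.985, -0.001], [0.985, 0.172, -0.003], [-0.003, -0.001, -1.0]]
contact_force: [1.5, -0.4, 6.1]
opening: 0.225
```

```bash
python3 st.py -6 4
```

```text
t 15.03 th -95.5 r 58.0 y 1.5 Ft 5.97 Fr -1.95 Fy -0.66 |qd|0.114
[[0.0, 0.0009, 0.006, -0.1, 0.2, -0.1, -1], [0.0, 0.0015, 0.0059, 0, 0, 0, -1], [0.0, 0.0021, 0.0057, 0, 0, 0, -1], [0.0, 0.0027, 0.0054, 0, 0, 0, -1]]
```

{"op": "servo_tool", "data": {
  "motion": [
    [0,0.001,0.006,0,0.2,0,-1],
    [0,0.0015,0.006,0,0,0,-1],
    [0,0.002,0.0055,0,0,0,-1],
    [0,0.0025,0.0055,0,0,0,-1]
  ]
}}

```text
t: 15.52
ee_pos: [483.4, 15.4, 76.2]
ee_rot: [[-0.172, 0.985, -0.0], [0.985, 0.172, -0.0], [-0.0, -0.0, -1.0]]
contact_force: [2.3, -0.2, 9.0]
opening: 0.226
```

```bash
python3 st.py -6 4
```

```text
t 15.53 th -120.3 r 58.2 y 1.4 Ft 6.65 Fr -6.49 Fy -0.57 |qd|0.087
[[0.0, 0.0033, 0.0051, -0.0, 0.0, -0.1, -1], [0.0, 0.0039, 0.0047, 0, 0, 0, -1], [0.0, 0.0043, 0.0043, 0, 0, 0, -1], [0.0, 0.0048, 0.0038, 0, 0, 0, -1]]
```

{"op": "servo_tool", "data": {
  "motion": [
    [0,0.0035,0.005,0,0,0,-1],
    [0,0.004,0.0045,0,0,0,-1],
    [0,0.0045,0.004,0,0,0,-1],
    [0,0.005,0.0035,0,0,0,-1]
  ]
}}

```text
t: 16.02
ee_pos: [498.8, 18.0, 58.7]
ee_rot: [[-0.172, 0.985, -0.003], [0.985, 0.172, -0.003], [-0.002, -0.003, -1.0]]
contact_force: [-0.7, -0.4, 12.2]
opening: 0.226
```

```bash
python3 st.py -6 4
```

```text
t 16.02 th -143.6 r 58.3 y 1.3 Ft 7.84 Fr -9.44 Fy -0.26 |qd|0.082
[[0.0, 0.0051, 0.0033, -0.2, 0.1, -0.1, -1], [0.0, 0.0054, 0.0028, 0, 0, 0, -1], [0.0, 0.0057, 0.0022, 0, 0, 0, -1], [0.0, 0.0059, 0.0016, 0, 0, 0, -1]]
```

{"op": "servo_tool", "data": {
  "motion": [
    [0,0.005,0.0025,0,0,0,-1],
    [0,0.0055,0.002,0,0,0,-1],
    [0,0.006,0.0015,0,0,0,-1],
    [0,0.006,0.001,0,0,0,-1]
  ]
}}

```text
t: 16.52
ee_pos: [514.4, 20.6, 50.3]
ee_rot: [[-0.172, 0.985, -0.015], [0.985, 0.172, -0.008], [-0.005, -0.017, -1.0]]
contact_force: [-4.0, 0.1, 11.9]
opening: 0.224
```

```bash
python3 st.py -6 4
```

```text
t 16.52 th -161.4 r 58.3 y 1.3 Ft 7.47 Fr -10.03 Fy 0.82 |qd|0.099
[[0.0, 0.0059, 0.0015, -1.0, 0.3, -0.1, -1], [0.0, 0.006, 0.0009, 0, 0, 0, -1], [0.0, 0.0061, 0.0003, 0, 0, 0, -1], [0.0, 0.0061, -0.0004, 0, 0, 0, -1]]
```

{"op": "servo_tool", "data": {
  "motion": [
    [0,0.006,0.001,-0.7,0.3,0,-1],
    [0,0.006,0.0005,-0.3,0,0,-1],
    [0,0.006,0,0,0,0,-1],
    [0,0.006,-0.001,0,0,0,-1]
  ]
}}

```text
t: 17.02
ee_pos: [527.2, 22.8, 47.7]
ee_rot: [[-0.172, 0.985, -0.019], [0.985, 0.172, -0.007], [-0.004, -0.02, -1.0]]
contact_force: [-6.7, 0.2, 5.4]
opening: 0.222
```

```bash
python3 st.py -6 4
```

```text
t 17.02 th -174.6 r 58.1 y 1.2 Ft 7.08 Fr -4.78 Fy 1.41 |qd|0.121
[[0.0, 0.0061, 0.0001, -1.1, 0.2, -0.1, -1], [0.0, 0.0061, -0.0005, 0, 0, 0, -1], [0.0, 0.006, -0.0011, 0, 0, 0, -1], [-0.0, 0.0058, -0.0018, 0, 0, 0, -1]]
```

{"op": "servo_tool", "data": {
  "motion": [
    [0,0.006,0,-0.6,0,0,-1],
    [0,0.006,-0.0005,-0.6,0,0,-1],
    [0,0.006,-0.001,-0.3,0,0,-1],
    [0,0.006,-0.002,0,0,0,-1]
  ]
}}

```text
t: 17.52
ee_pos: [535.7, 24.2, 47.7]
ee_rot: [[-0.173, 0.985, -0.021], [0.985, 0.173, -0.012], [-0.009, -0.023, -1.0]]
contact_force: [-7.6, 0.1, -0.8]
opening: 0.223
```

```bash
python3 st.py -6 4;python3 an.py
```

```text
t 17.52 th 176.8 r 58.0 y 1.2 Ft 7.54 Fr 0.33 Fy 1.43 |qd|0.138
[[-0.0, 0.006, -0.0008, -1.3, 0.5, -0.0, -1], [-0.0, 0.0059, -0.0014, 0, 0, 0, -1], [-0.0, 0.0057, -0.002, 0, 0, 0, -1], [-0.0, 0.0055, -0.0026, 0, 0, 0, -1]]
centre [ 1.00434706 -0.40782278] r 58.120768623518934
coef [-4.82 -0.45 -2.72  0.09] amp 2.76 Nm 0.16 drag -0.279 rms 0.45 lead-down handle angle -80.59583013153329 +- 3.6
coef [-5.05 -0.41 -2.74  0.05  0.11] amp 2.77 Nm 0.161 drag -0.293 rms 0.43 lead-down handle angle -81.46473217761766 +- 3.6
```

```bash
python3 st.py 6 8 0
```

```text
t 17.52 th 176.8 r 58.0 y 1.2 Ft 7.54 Fr 0.33 Fy 1.43 |qd|0.138
[[-0.0, -0.0061, 0.0002, -1.3, 0.5, -0.0, -1], [-0.0, -0.006, -0.0005, 0, 0, 0, -1], [-0.0, -0.006, -0.0011, 0, 0, 0, -1], [-0.0, -0.0058, -0.0017, 0, 0, 0, -1], [-0.0, -0.0056, -0.0023, 0, 0, 0, -1], [-0.0, -0.0053, -0.0029, 0, 0, 0, -1], [-0.0, -0.005, -0.0034, 0, 0, 0, -1], [-0.0, -0.0046, -0.0039, 0, 0, 0, -1]]
```

{"op": "servo_tool", "data": {
  "motion": [
    [0,-0.006,0,-0.6,0.3,0,-1],
    [0,-0.006,-0.0005,-0.4,0.2,0,-1],
    [0,-0.006,-0.001,0,0,0,-1],
    [0,-0.006,-0.0015,0,0,0,-1],
    [0,-0.0055,-0.002,0,0,0,-1]
  ]
}}

```text
t: 18.15
ee_pos: [507.7, 19.5, 53.4]
ee_rot: [[-0.173, 0.985, 0.003], [0.985, 0.173, 0.002], [0.002, 0.003, -1.0]]
contact_force: [4.0, 1.5, 5.4]
opening: 0.227
```

```bash
python3 st.py 6 4
```

```text
t 18.15 th -153.8 r 58.2 y 1.3 Ft -1.38 Fr -6.69 Fy 0.80 |qd|0.103
[[0.0, -0.0053, -0.003, 0.2, -0.1, -0.0, -1], [0.0, -0.005, -0.0035, 0, 0, 0, -1], [0.0, -0.0046, -0.004, 0, 0, 0, -1], [0.0, -0.0041, -0.0045, 0, 0, 0, -1]]
```

{"op": "servo_tool", "data": {
  "motion": [
    [0,-0.0055,-0.003,0.2,0,0,-1],
    [0,-0.005,-0.0035,0,0,0,-1],
    [0,-0.0045,-0.004,0,0,0,-1],
    [0,-0.004,-0.0045,0,0,0,-1]
  ]
}}

```text
t: 18.65
ee_pos: [488.4, 16.3, 69.2]
ee_rot: [[-0.174, 0.985, 0.001], [0.985, 0.174, 0.003], [0.002, 0.002, -1.0]]
contact_force: [5.3, 0.9, 1.1]
opening: 0.226
```

```bash
python3 st.py 6 4
```

```text
t 18.65 th -128.9 r 58.1 y 1.4 Ft -2.49 Fr -4.87 Fy -0.05 |qd|0.092
[[0.0, -0.0036, -0.0049, 0.1, -0.1, 0.0, -1], [0.0, -0.003, -0.0053, 0, 0, 0, -1], [0.0, -0.0025, -0.0056, 0, 0, 0, -1], [0.0, -0.0019, -0.0058, 0, 0, 0, -1]]
```

{"op": "servo_tool", "data": {
  "motion": [
    [0,-0.0035,-0.005,0.1,0,0,-1],
    [0,-0.003,-0.0055,0,0,0,-1],
    [0,-0.0025,-0.0055,0,0,0,-1],
    [0,-0.002,-0.006,0,0,0,-1]
  ]
}}

```text
t: 19.15
ee_pos: [477.1, 14.4, 92.3]
ee_rot: [[-0.174, 0.985, -0.0], [0.985, 0.174, 0.003], [0.003, 0.0, -1.0]]
contact_force: [6.4, 0.7, -1.9]
opening: 0.226
```

```bash
python3 st.py 5 4; python3 an.py
```

```text
t 19.15 th -103.2 r 58.1 y 1.5 Ft -3.34 Fr -5.86 Fy -0.45 |qd|0.092
[[0.0, -0.0009, -0.005, 0.0, -0.2, 0.0, -1], [0.0, -0.0005, -0.005, 0, 0, 0, -1], [0.0, -0.0001, -0.0051, 0, 0, 0, -1], [0.0, 0.0004, -0.0051, 0, 0, 0, -1]]
centre [ 1.0057698  -0.40742483] r 58.12070372026629
coef [-4.77 -0.52 -2.78  0.09] amp 2.83 Nm 0.164 drag -0.276 rms 0.45 lead-down handle angle -79.47849173080994 +- 3.1
coef [-5.04 -0.46 -2.79  0.05  0.11] amp 2.83 Nm 0.164 drag -0.292 rms 0.42 lead-down handle angle -80.6212411433599 +- 3.1
```

{"op": "servo_tool", "data": {
  "motion": [
    [0,-0.001,-0.0055,0,-0.1,0,-1],
    [0,-0.0005,-0.0055,0,0,0,-1],
    [0,0,-0.005,0,0,0,-1],
    [0,0.0005,-0.004,0,0,0,-1]
  ]
}}

```text
t: 19.65
ee_pos: [476.1, 14.2, 113.1]
ee_rot: [[-0.174, 0.985, 0.001], [0.985, 0.174, 0.003], [0.002, 0.001, -1.0]]
contact_force: [5.9, 0.6, -5.3]
opening: 0.223
```

```bash
python3 st.py 1 2; python3 an.py
```

```text
t 19.65 th -82.6 r 58.2 y 1.5 Ft -4.49 Fr -6.53 Fy -0.43 |qd|0.079
[[0.0, 0.0001, -0.001, 0.1, -0.1, 0.0, -1], [0.0, 0.0002, -0.001, 0, 0, 0, -1]]
centre [ 1.00224507 -0.40623929] r 58.12199400145663
coef [-4.76 -0.52 -2.78  0.09] amp 2.83 Nm 0.164 drag -0.276 rms 0.44 lead-down handle angle -79.42414012070226 +- 3.0
coef [-5.04 -0.46 -2.79  0.05  0.11] amp 2.83 Nm 0.164 drag -0.292 rms 0.41 lead-down handle angle -80.65526668107525 +- 3.0
```

{"op": "servo_tool", "data": {
  "motion": [
    [0,0,-0.0015,0,-0.1,0,-1],
    [0,0,0,0,0,0,-1],
    [0,0,0,0,0,0,-1],
    [0,0,0,0,0,0,-1],
    [0,0,0,0,0,0,-1],
    [0,0,0,0,0,0,-1],
    [0,0,0,0,0,0,-1],
    [0,0,0,0,0,0,-1]
  ],
  "grip_force": 60
}}

```text
t: 20.65
ee_pos: [476.4, 14.2, 114.8]
ee_rot: [[-0.173, 0.985, 0.002], [0.985, 0.173, 0.004], [0.003, 0.002, -1.0]]
contact_force: [5.6, 1.5, -2.6]
opening: 0.226
```

```bash
python3 st.py 1 1 0; python3 - <<'E'
from h import *
import h
save('wrist','wend');save('top','tend');a=cv2.imread('pics/tend.png');b=cv2.imread('pics/top0.png')
cv2.imwrite('pics/cmp.png',np.hstack([a[90:300,230:470],b[90:300,230:470]]))
print(env.get_state()['opening'],env.get_state()['qd'])
E
python3 st.py 1 1 0
```

```text
t 20.65 th -80.9 r 58.1 y 1.5 Ft -1.65 Fr -6.06 Fy 0.48 |qd|0.004
[[0.0, 0.0002, -0.001, 0.1, -0.2, -0.0, -1]]
0.22596222310014338 [ 0.0001 -0.0012 -0.0008 -0.0027  0.0018 -0.0013  0.0006]
t 20.75 th -81.0 r 58.1 y 1.5 Ft -2.07 Fr -5.73 Fy 0.06 |qd|0.003
[[0.0, 0.0002, -0.001, 0.1, -0.2, -0.0, -1]]
```

View pics/wend.png

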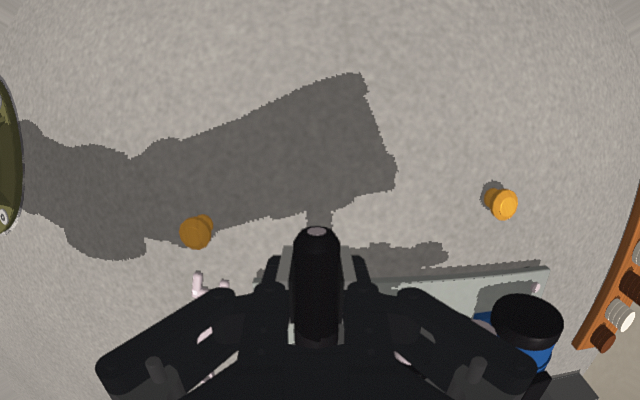

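View pics/cmp.png

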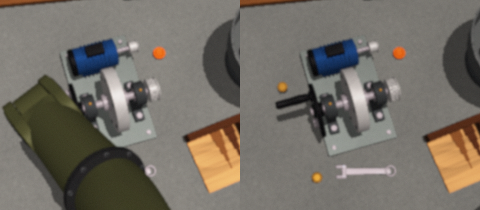

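The bar is held between the pads at (317,260). Both knobs stand and the spanner is visible, and the rotor is at rest at about −81°. I'll hand in.

```bash
python3 -c "
from plant import env
print(env.close_job())"
```

```text
the job is handed in; nothing more can be done
None
```

I gripped the handle at 60 N, turned the rotor slowly one full turn forward and half a turn back, and fitted the sideways force at the handle. I then brought the heavy side down and handed in at about 20.8 s, still gripping.

- **Heavy side:** the fit puts it straight down with the handle at −80° ± 3°, where 0° is handle up and + is towards the motor. Forward-only and both-direction fits agreed within about 5° (−79° to −84°).
- **Final pose:** the handle stands at −81°, about 1° from that estimate and well inside the 15° limit.
- **Hold:** the arm joints were nearly still, under 0.005 rad/s. The fingers had stopped on the bar at opening 0.226, with only about 6 N between arm and handle.
- **Disagreement:** the drag came out at 0.276 N m, against the 0.27 stated. The lead's torque came out at 0.164 N m, just under the stated 0.17–0.24; that does not change its direction.
- **Bystanders:** in the last pictures both knobs were standing, the checker was in place, and the visible part of the spanner looked unmoved. The arm hid part of the spanner from above. I did not measure any shifts and did not check the ruler or board corner at the end, though the arm never went near them.

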